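Change the strip cutter: slide the blue spacer off its axle

ROBOT

A 6-joint arm with a two-finger parallel gripper is mounted at the origin on the work surface. World frame = base frame: x ahead of the robot, y to its left, z up, the work surface at z = 0. Lengths are in mm, angles in degrees, forces in N, time in s.
With the tool pointing down it reaches from about 350 to 850 mm from the base axis. Payload 8.1 kg.
Tool frame: the origin (TCP) lies at the very end of the fingers, on their centre line; the grasp point (between the pads) lies 19 mm behind it; z points along the fingers, y is the direction in which the jaws open and shut (so a half turn about z gives the same grasp; the last joint's range is limited). The gripper opens to 85 mm and grips with 20 to 120 N. Pads are 22 mm wide; open, the fingers measure 114 mm over their backs; the gripper's body (76 mm by 85 mm) begins 54 mm behind the grasp point. The pads swing forward as they close: fully open they stand 13 mm farther back than shut.
Start: joints at [64.148, 7.471, 85.268, -0, 87.261, -4.893], TCP at [214.597, 560.315, 231.292] pointing down, gripper open.
Joint ranges: [-169.43, 169.43], [-51.17, 129.36], [1.28, 143.12], [-76.62, 256.62], [0, 156.53], [-152.29, 152.29]. Speed limits (degrees/s): [136.94, 136.94, 159.86, 180, 180, 180].

INTERFACE

Orientations are given as [roll, pitch, yaw] about the fixed x, y, z axes, in that order (R = Rz(yaw) Ry(pitch) Rx(roll)).
In Python, from bench import r, eyes gives the robot as it stands. The module is installed in compiled form; this text tells all that it offers.
- The arm moves only by the tool play_rows, never from a script. Its argument "deltas" is a list of rows, each a list of 3 entries, a list of its own where there are three numbers: the shift along the tool's x, y, z in m, then the turn, a rotation vector about the tool's x, y, z in rad, then the closure, from 0 (fully open) to 1 (shut). A call has 1 to 8 rows; each row shifts and turns the pose as measured when the row begins, along the tool's axes as they then stand; what a row does not reach is not made up. A row lasts 1/8 s, in which the tool goes at most 62.5 mm and 10.7 degrees, less where a joint would pass 70% of its speed; a pose out of reach is approached as far as the arm can. A call with a gripper value outside its range is refused whole. The fingers move at their own pace and stop on an object; "force" is the grip in N (left out, the last holds). Time passes only in rows, so rows that do not move let the fingers close. It gives the time, the measured TCP pose, the force and the opening at its end, in the units of the state.
- r.sense(): the state, without advancing time (a new reading comes with each control period).
- eyes.snapshot(name): name is "side" or "top" or "wrist"; returns the picture (400x640x3 uint8, red, green, blue); there is no depth.
- eyes.get_calibration(name): a dict with "mtx" (3x3 intrinsics, pixels), "D" ([k1, k2, p1, p2, k3] as OpenCV has them; the pictures are not rectified), "R" (3x3) and "t" (3): a world point X has camera coordinates R X + t; the wrist camera has in their place "T_tool_cam" (4x4, takes a point from camera to tool coordinates, whose origin is the TCP and whose axes are the flange's). Camera axes: x right, y down, z forward; pixel columns grow to the right and rows downward; lengths in mm; the calibration is good to about 2 mm. A picture is of the moment at which its call begins: read the wrist's pose just before it. get_calibration takes no time and is no camera call.
- r.hand_in(): hands the job in, once; it reports no verdict.
The state is a dict: "time": time; "joint_pos": joint angles; "qd": joint speeds; "joint_efforts": joint torques, N m; "tool_pos": TCP position; "tcp_rot": TCP orientation; "ft_force": force on the tool from outside, world axes, zero at the start; "wrist_torque": the same for the moment, N m; "finger_gap": finger opening in mm.
Only numpy, scipy, OpenCV 4.12 (cv2) and the standard library are available. Lean on these libraries where they do the work, as an engineer would, in place of code of your own. Each camera call takes 0.05 s, during which the arm holds its last target. There are 200 camera calls.

TASK

The pastry strip cutter is being reset for another strip width: slide the blue spacer off the open end of the square steel axle, which may not point quite straight, easing it along so that it never jams or forces against the axle, and carry it in the gripper to the green parts tray. Lay it down gently flat on the tray floor, bore horizontal as it was on the axle, let go and leave it there. Leave the pastry rings, the white spacer and the bowl where they are.

Things in the scene. Friction and masses are not known exactly. Their poses are not given: they have to be found in the camera images.
- cutter: Fixed strip cutter: grey base plate (170 x 130 x 14 mm), aluminium clamp block (50 x 66 mm, 134 mm high, knob on top to 156 mm). Origin: under the centre of the block, at table level; x points out of the clamp along the nominal axle line, z up. A rigid square steel axle, 16 x 16 mm, juts out about 100 mm above the table. Three 56 mm steel discs stay on it, from x = 35 to 70 mm.
- axle_line (a point): Point of the nominal axle line above x = 115 mm of the cutter, 100 mm up, axes as the cutter. The axle's centre passes here and its open end is 170 mm further along x. Clamped by hand, it may point up to 4.3 degrees to either side and 3 degrees up or down of x, unmeasured: feel for it. A spacer centred 195 mm past this point is off. Over 10 N between spacer and cutter is forcing.
- spacer_center (a point): Centre of the blue plastic spacer: square sleeve 32 mm long (its x, along the axle at the start), 36 x 36 mm outside, square through bore 20 x 20 mm (2 mm play each side of the axle), 70 to 130 g. It hangs loose on the axle within 8 mm along x of axle_line; its direction need not be quite the axle's. Its two upright side faces, 36 mm apart, are free to grip from above.
- tray: Fixed green open parts tray, 180 mm (its x) by 150 mm (its y) outside, walls 4 mm thick and 28 mm high. Origin: centre of its underside, on the table. Its inner floor is 4 mm above the table. Empty.
- pastry_ring_a_center (a point): Bystander: thin steel pastry ring, 70 mm diameter, 45 mm high; its centre.
- pastry_ring_b_center (a point): Bystander: another such ring, 70 mm diameter, 45 mm high; its centre.
- white_spacer_center (a point): Bystander: white spacer lying on the table, same size as the blue one; its centre.
- bowl_center (a point): Bystander: white ceramic bowl, 130 mm diameter, 60 mm high; its centre, 30 mm up.
Not all that is in view belongs to the job. Of the things that look like the part that bears spacer_center, the largest one is meant. Of the things that look like the tray, take the one that is farthest from the robot's base at the start.

How it is judged:
By the outcome, as a careful person would: the job done as asked, in the order asked, and still so for the second after the job is handed in, with the robot touching nothing.
It also fails if it takes over 70 s, if anything falls off the work surface, if the arm or the gripper's body presses on something with over 40 N, if the wrist force passes 120 N, or if a joint passes its speed limit or range.

## Working session

There is one attempt and no reset: what is moved stays moved. The work goes in short steps, Python scripts to look and compute and a tool call to move; the robot and the scene stay as the last step left them, time stands still between calls to the robot, and variables do not carry over. Pictures are saved under pics/ and viewed, about 8 in all and at most 12, crops included, and the job is handed in when it is done.

Besides the shell and the picture viewer there is one more tool, called as a command line: name --argument value ..., lists and objects as JSON in quotes. play_rows: Moves the arm, as the interface text tells. Its arguments: {"type":"object","properties":{"deltas":{"type":"array"},"force":{"type":"number"}},"required":["deltas"]}

```bash
mkdir -p pics; python3 - <<'E'
from bench import r,eyes
import cv2,numpy as np
print(r.sense())
a=[]
for n in("side","top"):
    im=eyes.snapshot(n); cv2.imwrite(f"pics/{n}0.png",im[:,:,::-1]); c=eyes.get_calibration(n); print(n,c)
print(eyes.get_calibration("wrist"))
E
```

```text
{'time': 0.0, 'joint_pos': array([ 6.41486062e+01,  7.51500488e+00,  8.53301985e+01, -1.00433327e-03,
        8.72622576e+01, -4.89391801e+00]), 'qd': array([-0.12196851,  0.04562017,  0.09629122,  0.01514449,  0.03605715,
       -0.08401461]), 'joint_efforts': array([-1.92088904e-03, -5.69427001e+01, -5.00529742e+01, -5.06673114e-04,
        1.57168804e-02, -5.43649605e-06]), 'tool_pos': array([214.35298531, 559.80347429, 230.23670941]), 'tcp_rot': array([-1.79892845e+02, -8.16817352e-03,  1.59042565e+02]), 'ft_force': array([-0.83882082,  0.50266224, -0.22578467]), 'wrist_torque': array([-3.78461511e-02,  3.43603561e-02,  5.20549603e-05]), 'finger_gap': 85.36210667261079}
side {'mtx': array([[461.22507649,   0.        , 319.56146238],
       [  0.        , 461.22507649, 197.97163165],
       [  0.        ,   0.        ,   1.        ]]), 'D': array([-0.07184133,  0.        ,  0.        ,  0.        ,  0.        ]), 'R': array([[-0.95024839, -0.31149019,  0.00135966],
       [-0.1761127 ,  0.53364809, -0.82716626],
       [ 0.2569286 , -0.78625287, -0.56195562]]), 't': array([ 492.35
[... 393 characters left out ...]
 [ 0.10745958,  0.00106964, -0.99420888]]), 't': array([ -33.04320152,  521.51544417, 1647.78936679])}
{'mtx': array([[325.8037097 ,   0.        , 323.44860967],
       [  0.        , 325.8037097 , 204.30605575],
       [  0.        ,   0.        ,   1.        ]]), 'D': array([-0.03978555,  0.        ,  0.        ,  0.        ,  0.        ]), 'T_tool_cam': array([[ 4.16302793e-04, -9.63360103e-01, -2.68210995e-01,
         6.77129833e+01],
       [ 9.99999728e-01,  5.64494730e-04, -4.75405648e-04,
         9.47603634e-01],
       [ 6.09390527e-04, -2.68210724e-01,  9.63360076e-01,
        -1.42642742e+02],
       [ 0.00000000e+00,  0.00000000e+00,  0.00000000e+00,
         1.00000000e+00]])}
```

View pics/top0.png

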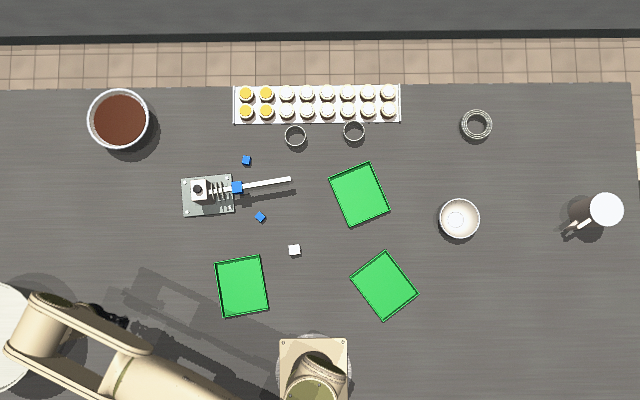

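View pics/side0.png

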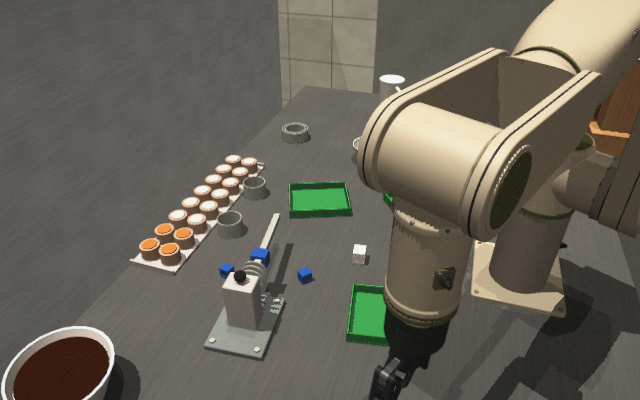

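Both views show three blue parts: one on the axle (top 237,187), and two small cubes (246,160) and (260,217). There are three green trays: (359,195), (242,286) and (384,286). I choose the blue part on the axle, which is the largest, and the tray at (359,195), which is farthest from the base at about (313,370). I'll check the choice in one close crop.

```bash
python3 - <<'E'
import cv2,numpy as np
t=cv2.imread("pics/top0.png")[140:232,170:310]; s=cv2.imread("pics/side0.png")[205:360,195:335]
t=cv2.resize(t,None,fx=5.6,fy=5.6,interpolation=cv2.INTER_CUBIC)[:, :784]
cv2.imwrite("pics/t1.png",t)
s=cv2.resize(s,None,fx=3.8,fy=3.8,interpolation=cv2.INTER_CUBIC); cv2.imwrite("pics/s1.png",s)
for n in("top","side"):
    im=cv2.imread(f"pics/{n}0.png"); h=cv2.cvtColor(im,cv2.COLOR_BGR2HSV)
    for nm,lo,hi in(("blue",(100,120,60),(130,255,255)),("green",(45,100,50),(75,255,255))):
        m=cv2.inRange(h,lo,hi); k,l,st,c=cv2.connectedComponentsWithStats(m)
        for i in range(1,k):
            if st[i,4]>15:
                p=np.argwhere(l==i)[:,::-1].astype(np.int32); q=cv2.minAreaRect(p)
                print(n,nm,st[i],c[i].round(1),np.round(cv2.boxPoints(q),1).tolist())
E
```

```text
top blue [242 155   9  11  67] [245.8 159.6] [[241.1999969482422, 163.6999969482422], [242.6999969482422, 154.8000030517578], [251.0, 156.1999969482422], [249.5, 165.10000610351562]]
top blue [231 181  13  13 121] [236.6 186.7] [[230.39999389648438, 181.39999389648438], [240.89999389648438, 179.6999969482422], [243.10000610351562, 192.8000030517578], [232.60000610351562, 194.60000610351562]]
top blue [255 212  10   9  62] [259.3 216.1] [[254.0, 216.0], [259.0, 211.0], [265.0, 217.0], [260.0, 222.0]]
top green [ 328  160   63   68 2492] [358.8 193.6] [[326.79998779296875, 177.10000610351562], [369.5, 159.0], [390.8999938964844, 209.39999389648438], [348.20001220703125, 227.5]]
top green [ 349  249   71   73 2660] [383.8 285.1] [[347.79998779296875, 276.6000061035156], [385.1000061035156, 248.1999969482422], [419.70001220703125, 293.5], [382.5, 322.0]]
top green [ 213  254   56   64 2583] [240.8 285.5] [[211.8000030517578, 262.20001220703125], [258.79998779296875, 253.5], [269.1000061035156, 308.79998779296875], [222.0, 317.6000061035156]]
side blue [250 247  20  20 210] [260.  254.6] 
[... 235 characters left out ...]
, [224.5, 278.5]]
side blue [298 267  14  17 176] [304.4 274.8] [[295.3999938964844, 270.20001220703125], [308.8999938964844, 265.70001220703125], [313.3999938964844, 279.20001220703125], [299.8999938964844, 283.70001220703125]]
side green [ 289  181   62   37 2053] [318.5 199.6] [[287.8999938964844, 183.0], [349.0, 180.60000610351562], [350.3999938964844, 215.3000030517578], [289.29998779296875, 217.8000030517578]]
side green [383 194  10  15  99] [388.  199.3] [[383.0, 194.0], [392.0, 194.0], [392.0, 208.0], [383.0, 208.0]]
side green [ 346  283   43   63 2114] [366.8 315.1] [[345.5, 341.20001220703125], [351.29998779296875, 282.70001220703125], [393.79998779296875, 287.0], [388.0, 345.5]]
```

View pics/t1.png

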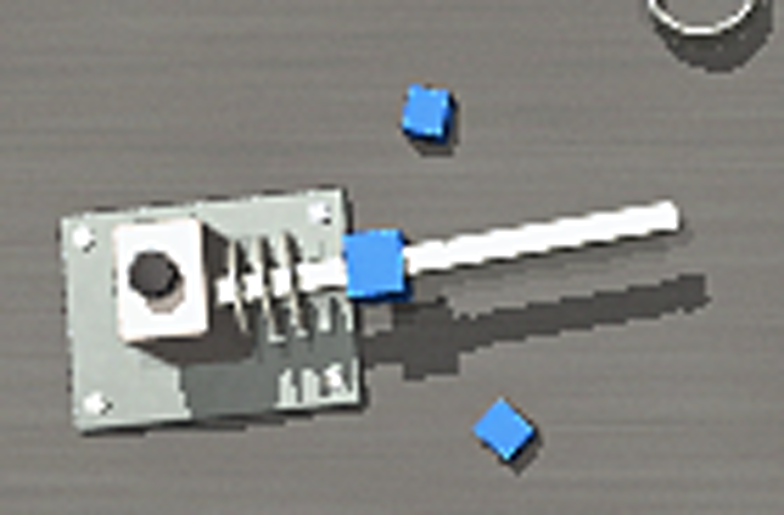

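View pics/s1.png

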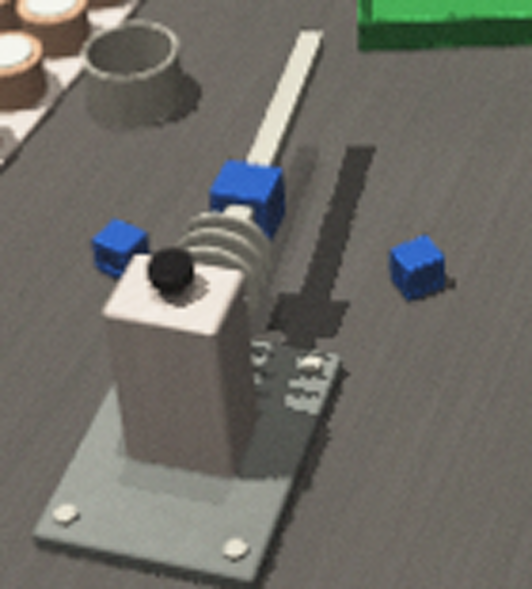

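The crop confirms it: the blue block on the axle (crop 375,262) is clearly bigger than the two cubes. Next I measure the axle and tray coarsely.

```bash
cat > h.py <<'E'
import cv2,numpy as np
from scipy.spatial.transform import Rotation as Ro
from bench import r,eyes
def cam(n,s=None):
    c=eyes.get_calibration(n)
    if n!="wrist": return c["mtx"],c["D"],c["R"],c["t"]
    T=np.eye(4);T[:3,:3]=Ro.from_euler("xyz",s["tcp_rot"],degrees=True).as_matrix();T[:3,3]=s["tool_pos"]
    W=np.linalg.inv(T@c["T_tool_cam"]); return c["mtx"],c["D"],W[:3,:3],W[:3,3]
def ray(C,p):
    K,D,R,t=C; u=cv2.undistortPoints(np.array(p,float).reshape(-1,1,2),K,D).reshape(-1,2)
    d=np.c_[u,np.ones(len(u))]@R; return -R.T@t,d/np.linalg.norm(d,axis=1)[:,None]
def onz(C,p,z):
    o,d=ray(C,p); return o+d*((z-o[2])/d[:,2])[:,None]
def tri(L):  # [(C,pixel)]
    A=np.zeros((3,3));b=np.zeros(3)
    for C,p in L:
        o,d=ray(C,p); P=np.eye(3)-np.outer(d[0],d[0]); A+=P;b+=P@o
    return np.linalg.solve(A,b)
def show(s): print({k:np.round(s[k],2).tolist() for k in("time","tool_pos","tcp_rot","ft_force","wrist_torque","finger_gap","joint_pos")})
E
python3 - <<'E'
from h import *
T,S=cam("top"),cam("side")
t=lambda x,y:(x/5.6+170-.4,y/5.6+140-.4); s=lambda x,y:(x/3.8+195-.4,y/3.8+205-.4)
print("tip",tri([(T,t(677,216)),(S,s(311,35))]))
print("blue topface",tri([(T,t(375,262)),(S,s(250,181))]), onz(T,[t(375,262)],118))
# axle centreline in top
im=cv2.imread("pics/top0.png"); g=im.min(2).astype(float)
P=[]
for x in range(246,289):
    c=g[174:194,x]; w=np.clip(c-150,0,None); P.append((x,174+(w*np.arange(20)).sum()/w.sum()))
Q=onz(T,P,106); vx,vy,x0,y0=cv2.fitLine(Q[:,:2].astype(np.float32),cv2.DIST_HUBER,0,.01,.01).ravel()
print("axle dir",np.degrees(np.arctan2(vy,vx)),(x0,y0),Q[[0,-1]])
# plate edges (z14): corners in crop
for c in [(62,215),(345,190),(362,400),(82,432)]: print(onz(T,[t(*c)],14)[0])
# block top corners z134
B=np.array([onz(T,[t(*c)],134)[0] for c in [(113,224),(203,215),(209,330),(120,342)]]);print(B,B.mean(0))
q=np.array([[326.8,177.1],[369.5,159.],[390.9,209.4],[348.2,227.5]])
print("tray",onz(T,q,28),onz(T,q,28).mean(0), onz(S,[(318.5,199.6)],10))
E
```

```text
tip [616.03429866  63.04708344 100.61893599]
blue topface [587.75317817 229.69627095 114.76611565] [[589.95298282 230.072857   118.        ]]
axle dir -81.07016 (np.float32(607.6156), np.float32(124.443146)) [[595.72476244 202.55366656 106.        ]
 [616.38693344  70.75809524 106.        ]]
[636.85560782 434.23814672  14.        ]
[649.82820919 266.08794046  14.        ]
[524.27383384 255.05762029  14.        ]
[507.25901723 420.01714816  14.        ]
[[610.35346796 372.03298509 134.        ]
 [614.7663166  322.40884046 134.        ]
 [550.80401003 318.25262015 134.        ]
 [544.74921544 367.08182186 134.        ]] [580.16825251 344.94406689 134.        ]
tray [[ 631.52556093  -51.53362752   28.        ]
 [ 690.4572959  -193.38805665   28.        ]
 [ 522.08417122 -259.78994125   28.        ]
 [ 464.42050613 -119.20081452   28.        ]] [ 577.12188355 -155.97810998   28.        ] [[ 573.60728838 -158.7668368    10.        ]]
```

```bash
cat >> h.py <<'E'
def plan(pos,rpy,n,cl):
    """rows for straight move to target"""
    s=r.sense(); R0=Ro.from_euler("xyz",s["tcp_rot"],degrees=True); R1=Ro.from_euler("xyz",rpy,degrees=True)
    w=(R0.inv()*R1).as_rotvec()/n; d=(np.array(pos)-s["tool_pos"])/1000/n
    for i in range(n):
        Ri=R0*Ro.from_rotvec(w*i); print([np.round(Ri.inv().apply(d),4).tolist(),np.round(w,4).tolist(),cl])
E
python3 -c "
from h import *
plan([538,174,175],[180,0,98.9],10,0)"
```

```text
[[-0.044, -0.0244, 0.0056], [-0.0002, 0.0001, 0.105], 0]
[[-0.0463, -0.0197, 0.0056], [-0.0002, 0.0001, 0.105], 0]
[[-0.0482, -0.0147, 0.0056], [-0.0002, 0.0001, 0.105], 0]
[[-0.0494, -0.0096, 0.0055], [-0.0002, 0.0001, 0.105], 0]
[[-0.0502, -0.0044, 0.0055], [-0.0002, 0.0001, 0.105], 0]
[[-0.0504, 0.0009, 0.0055], [-0.0002, 0.0001, 0.105], 0]
[[-0.05, 0.0062, 0.0055], [-0.0002, 0.0001, 0.105], 0]
[[-0.0491, 0.0114, 0.0055], [-0.0002, 0.0001, 0.105], 0]
[[-0.0476, 0.0164, 0.0055], [-0.0002, 0.0001, 0.105], 0]
[[-0.0456, 0.0213, 0.0055], [-0.0002, 0.0001, 0.105], 0]
```

play_rows --deltas '[[[-0.044, -0.0244, 0], [0, 0, 0.105], 0], [[-0.0463, -0.0197, 0], [0, 0, 0.105], 0], [[-0.0482, -0.0147, 0], [0, 0, 0.105], 0], [[-0.0494, -0.0096, 0], [0, 0, 0.105], 0], [[-0.0502, -0.0044, 0], [0, 0, 0.105], 0], [[-0.0504, 0.0009, 0], [0, 0, 0.105], 0], [[-0.05, 0.0062, 0], [0, 0, 0.105], 0], [[-0.0491, 0.0114, 0], [0, 0, 0.105], 0]]'

```text
time: 1.1
tool_pos: [473.8, 240.7, 226.5]
tcp_rot: [-179.6, 0.2, 109.8]
ft_force: [1.4, 1.2, -0.1]
finger_gap: 85.6
```

```bash
python3 -c "
from h import *
show(r.sense());plan([538,174,175],[180,0,98.9],4,0)"
```

```text
{'time': 1.1, 'tool_pos': [473.78, 240.66, 226.47], 'tcp_rot': [-179.63, 0.17, 109.79], 'ft_force': [1.37, 1.22, -0.1], 'wrist_torque': [0.0, -0.05, 0.01], 'finger_gap': 85.6, 'joint_pos': [21.51, -2.66, 96.19, -0.16, 86.85, 1.73]}
[[-0.0211, 0.0095, 0.0129], [-0.0016, 0.0009, 0.0475], 0]
[[-0.0206, 0.0105, 0.0129], [-0.0016, 0.0009, 0.0475], 0]
[[-0.0201, 0.0115, 0.0129], [-0.0016, 0.0009, 0.0475], 0]
[[-0.0195, 0.0124, 0.0129], [-0.0016, 0.0009, 0.0475], 0]
```

play_rows --deltas '[[[-0.0211, 0.0095, 0.0129], [-0.0016, 0.0009, 0.0475], 0], [[-0.0206, 0.0105, 0.0129], [-0.0016, 0.0009, 0.0475], 0], [[-0.0201, 0.0115, 0.0129], [-0.0016, 0.0009, 0.0475], 0], [[-0.0195, 0.0124, 0.0129], [-0.0016, 0.0009, 0.0475], 0], [[0, 0, 0], [0, 0, 0], 0]]'

```text
time: 1.72
tool_pos: [540.1, 167.2, 171.1]
tcp_rot: [-179.8, 0.0, 98.1]
ft_force: [-0.1, -0.6, 0.5]
finger_gap: 85.4
```

```bash
cat >> h.py <<'E'
def shot(name):
    s=r.sense(); im=eyes.snapshot("wrist")[:,:,::-1]; cv2.imwrite(f"pics/{name}.png",im); np.save(f"pics/{name}.npy",np.r_[s["tool_pos"],s["tcp_rot"]]); show(s)
def load(name):
    v=np.load(f"pics/{name}.npy"); return cam("wrist",dict(tool_pos=v[:3],tcp_rot=v[3:])),cv2.imread(f"pics/{name}.png")
E
python3 -c "
from h import *
shot('wA')"
```

```text
{'time': 1.72, 'tool_pos': [540.11, 167.19, 171.14], 'tcp_rot': [-179.82, 0.04, 98.12], 'ft_force': [-0.12, -0.63, 0.52], 'wrist_torque': [-0.01, 0.01, 0.03], 'finger_gap': 85.41, 'joint_pos': [12.02, 4.36, 94.93, -0.02, 80.89, 3.9]}
```

play_rows --deltas '[[[0, 0.03, 0], [0, 0, 0], 0], [[0, 0.03, 0], [0, 0, 0], 0], [[0, 0.03, 0], [0, 0, 0], 0], [[0, 0.03, 0], [0, 0, 0], 0], [[0, 0, 0], [0, 0, 0], 0], [[0, 0, 0], [0, 0, 0], 0]]'

```text
time: 2.52
tool_pos: [659.0, 191.5, 174.3]
tcp_rot: [-179.9, -0.1, 98.7]
ft_force: [-0.3, -0.5, -0.5]
finger_gap: 85.3
```

```bash
python3 -c "
from h import *
shot('wB')
a,b=[cv2.imread(f'pics/{n}.png') for n in('wA','wB')]
cv2.imwrite('pics/wAB.png',np.hstack([a[:,200:600],b[:,40:440]]))"
```

```text
{'time': 2.52, 'tool_pos': [659.03, 191.52, 174.3], 'tcp_rot': [-179.89, -0.1, 98.72], 'ft_force': [-0.33, -0.48, -0.53], 'wrist_torque': [-0.01, -0.01, -0.0], 'finger_gap': 85.25, 'joint_pos': [11.87, 22.5, 73.6, 0.11, 84.01, 3.13]}
```

View pics/wAB.png

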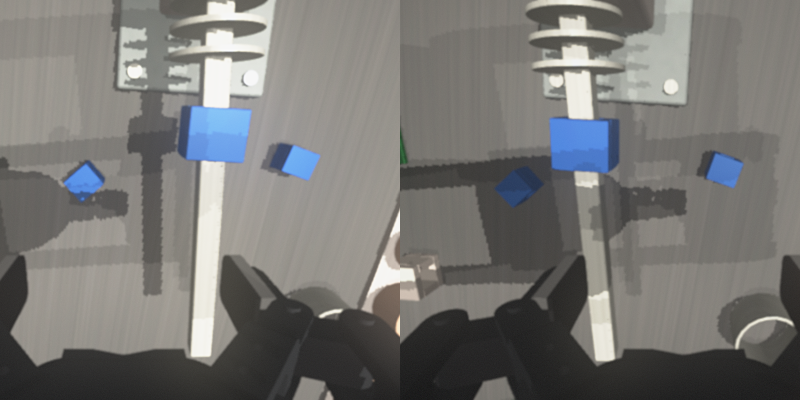

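```bash
python3 -c "
from h import *
for n,x0,x1 in(('wA',380,435),('wB',205,270)):
    C,im=load(n); g=im.mean(2).astype(int)
    for y in (180,210,240,270,300,330,345): print(n,y,x0,g[y,x0:x1].tolist())"
```

```text
wA 180 380 [129, 129, 129, 128, 128, 127, 128, 128, 129, 129, 131, 135, 142, 143, 134, 115, 100, 96, 103, 132, 178, 215, 227, 228, 227, 226, 227, 227, 226, 226, 225, 226, 228, 230, 229, 229, 228, 227, 227, 226, 224, 221, 218, 200, 173, 161, 158, 157, 157, 160, 160, 159, 157, 156, 155]
wA 210 380 [127, 127, 128, 129, 130, 131, 131, 131, 131, 135, 139, 141, 139, 127, 107, 97, 98, 115, 152, 198, 221, 225, 226, 224, 225, 226, 226, 226, 227, 229, 231, 234, 237, 237, 236, 235, 235, 235, 232, 230, 226, 205, 168, 156, 157, 157, 154, 155, 157, 157, 157, 159, 160, 158, 156]
wA 240 380 [132, 132, 132, 131, 130, 130, 128, 127, 131, 137, 138, 135, 120, 102, 96, 104, 137, 192, 228, 234, 234, 234, 234, 235, 235, 235, 235, 235, 235, 236, 236, 235, 234, 233, 233, 234, 234, 233, 229, 210, 171, 156, 156, 157, 157, 157, 158, 155, 155, 157, 156, 154, 154, 157, 158]
wA 270 380 [130, 128, 128, 129, 131, 130, 130, 130, 133, 134, 127, 110, 98, 98, 120, 167, 216, 232, 233, 232, 232, 233, 234, 233, 234, 234, 235, 234, 234, 233, 232, 231, 232, 233, 234, 233, 224, 196, 164, 153, 137, 107, 81, 72, 70, 71, 69, 69,
[... 2370 characters left out ...]
134, 132, 132, 133, 133, 132, 133, 134, 134, 132]
wB 330 205 [46, 45, 44, 45, 45, 62, 90, 115, 123, 124, 124, 124, 126, 126, 129, 128, 130, 127, 127, 126, 129, 129, 128, 129, 128, 129, 156, 201, 227, 229, 226, 227, 227, 229, 229, 230, 231, 230, 228, 225, 226, 228, 227, 225, 224, 223, 202, 156, 117, 101, 102, 111, 122, 129, 131, 130, 130, 129, 130, 132, 132, 130, 129, 128, 128]
wB 345 205 [46, 43, 45, 44, 46, 43, 46, 47, 48, 46, 48, 46, 46, 53, 72, 94, 114, 122, 125, 127, 127, 127, 126, 126, 124, 124, 126, 130, 160, 207, 226, 227, 226, 226, 228, 229, 229, 230, 230, 229, 227, 226, 227, 228, 230, 231, 229, 218, 180, 129, 101, 102, 108, 118, 127, 128, 128, 129, 129, 130, 128, 127, 125, 125, 125]
```

```bash
python3 - <<'E'
from h import *
A,_=load('wA');B,_=load('wB')
ya=[180,210,240,270,300,330,345]; yb=[180,240,270,300,330,345]
E={'L':([399.6,398.2,396.6,394.9,393.3,391.5,390.4],[214.6,221,225.4,227.7,231.4,233.3]),
   'R':([423.4,421.4,419.5,417.2,414.9,412.5,411.2],[237.7,243,246.3,248.9,252,253.8])}
def plane(C,P):
    o,d=ray(C,P); n=np.linalg.svd(d)[2][2]; print('resid mrad',np.round(d@n*1000,1)); return n,n@o
for k,(a,b) in E.items():
    n1,c1=plane(A,np.c_[a,ya]); n2,c2=plane(B,np.c_[b,yb])
    d=np.cross(n1,n2); d*=-np.sign(d[1])/np.linalg.norm(d)
    for Y in(215,230,70): 
        M=np.array([n1,n2,[0,1,0]]); print(k,Y,np.linalg.solve(M,[c1,c2,Y]).round(2))
    print(k,'yaw',np.degrees(np.arctan2(d[1],d[0])),'pitch up',np.degrees(np.arcsin(d[2])))
a=np.array([(393,107),(451,108),(449,162),(388,160)]);b=np.array([(551,118),(609,119),(608,172),(552,171)])-[360,0]
P=np.array([tri([(A,p),(B,q)]) for p,q in zip(a,b)]);print(P.round(1),P.mean(0))
print('tip',tri([(A,(400,356.5)),(B,(244.8,360))]))
E
```

```text
resid mrad [ 0.3 -0.1 -0.1  0.  -0.3 -0.1  0.4]
resid mrad [ 0.3  0.6 -2.2  0.9  0.4  0.1]
L 215 [583.28 215.   107.05]
L 230 [580.85 230.   107.48]
L 70 [606.74  70.   102.89]
L yaw -80.80870596192862 pitch up -1.6199722680884003
resid mrad [ 0.3  0.1 -0.5 -0.2 -0.1  0.1  0.3]
resid mrad [-0.3  0.6 -0.5  0.5  0.2 -0.5]
R 215 [598.77 215.   107.5 ]
R 230 [596.26 230.   107.97]
R 70 [623.04  70.   102.94]
R yaw -80.49724203911066 pitch up -1.7782308491817262
[[570.5 245.  115.8]
 [605.  249.6 114.2]
 [608.8 218.6 120.9]
 [573.3 213.6 117.5]] [589.39273132 231.69170902 117.07953452]
tip [615.74301311  63.44446129 103.00333435]
```

```bash
python3 -c "
from h import *
plan([588.4,231.7,160],[180,-1.7,99.35],3,0)"
```

```text
[[0.0168, -0.0212, 0.0048], [-0.0005, 0.0093, -0.0037], 0]
[[0.0168, -0.0211, 0.005], [-0.0005, 0.0093, -0.0037], 0]
[[0.0169, -0.0211, 0.0051], [-0.0005, 0.0093, -0.0037], 0]
```

play_rows --deltas '[[[0.0168, -0.0212, 0.005], [-0.0005, 0.0093, -0.0037], 0], [[0.0168, -0.0211, 0.005], [-0.0005, 0.0093, -0.0037], 0], [[0.0169, -0.0211, 0.005], [-0.0005, 0.0093, -0.0037], 0], [[0, 0, 0], [0, 0, 0], 0], [[0, 0, 0], [0, 0, 0], 0]]'

```text
time: 3.2
tool_pos: [583.6, 233.1, 162.1]
tcp_rot: [179.9, -1.8, 99.5]
ft_force: [-0.8, 0.0, 0.1]
finger_gap: 85.1
```

```bash
python3 -c "
from h import *
shot('wC');plan([588.4,231.7,120],[180,-1.7,99.35],3,0)
im=cv2.imread('pics/wC.png');cv2.imwrite('pics/wC1.png',cv2.resize(im[150:400,170:470],None,fx=2,fy=2))"
```

```text
{'time': 3.2, 'tool_pos': [583.57, 233.08, 162.08], 'tcp_rot': [179.87, -1.76, 99.49], 'ft_force': [-0.77, 0.05, 0.14], 'wrist_torque': [-0.04, 0.05, 0.02], 'finger_gap': 85.14, 'joint_pos': [16.09, 13.63, 85.66, 1.76, 80.38, 6.31]}
[[-0.0011, 0.0015, 0.014], [0.0007, -0.0004, 0.0007], 0]
[[-0.0011, 0.0015, 0.014], [0.0007, -0.0004, 0.0007], 0]
[[-0.0011, 0.0015, 0.014], [0.0007, -0.0004, 0.0007], 0]
```

View pics/wC1.png

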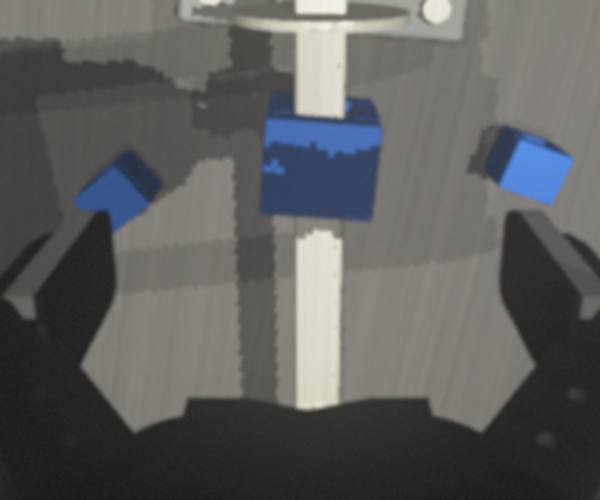

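The view shows the axle vertical at crop column 320 and the spacer at (320,165), rotated 2–3° from it, with the fingers clear on both sides. Descending.

play_rows --deltas '[[[-0.001, 0.0015, 0.014], [0.0007, 0, 0], 0], [[-0.001, 0.0015, 0.014], [0.0007, 0, 0], 0], [[-0.001, 0.0015, 0.014], [0, 0, 0], 0], [[0, 0, 0], [0, 0, 0], 0], [[0, 0, 0], [0, 0, 0], 0]]'

```text
time: 3.88
tool_pos: [589.4, 230.6, 115.3]
tcp_rot: [-179.9, -1.7, 99.4]
ft_force: [-0.5, -0.5, -0.1]
finger_gap: 85.4
```

```bash
python3 -c "
from h import *
show(r.sense());plan([588.4,231.7,82],[180,-1.7,99.35],4,0)"
```

```text
{'time': 3.88, 'tool_pos': [589.35, 230.6, 115.32], 'tcp_rot': [-179.92, -1.73, 99.37], 'ft_force': [-0.46, -0.47, -0.14], 'wrist_torque': [0.04, 0.03, -0.05], 'finger_gap': 85.44, 'joint_pos': [15.73, 16.74, 87.04, 1.78, 76.12, 5.93]}
[[0.0001, -0.0002, 0.0083], [-0.0004, -0.0001, 0.0001], 0]
[[0.0001, -0.0002, 0.0083], [-0.0004, -0.0001, 0.0001], 0]
[[0.0001, -0.0002, 0.0083], [-0.0004, -0.0001, 0.0001], 0]
[[0.0001, -0.0002, 0.0083], [-0.0004, -0.0001, 0.0001], 0]
```

play_rows --deltas '[[[0, -0.0002, 0.0085], [0, 0, 0], 0], [[0, -0.0002, 0.0085], [0, 0, 0], 0], [[0, -0.0002, 0.0085], [0, 0, 0], 0], [[0, -0.0002, 0.007], [0, 0, 0], 0], [[0, 0, 0], [0, 0, 0], 0.3], [[0, 0, 0], [0, 0, 0], 0.45]]' --force 20

```text
time: 4.62
tool_pos: [588.6, 231.8, 81.2]
tcp_rot: [-180.0, -1.7, 99.4]
ft_force: [-0.1, 0.8, 0.1]
finger_gap: 51.7
```

```bash
python3 -c "
from h import *
shot('wD');plan([588.4,231.7,82],[180,-1.7,99.35],1,0)
im=cv2.imread('pics/wD.png');cv2.imwrite('pics/wD1.png',cv2.resize(im[150:400,170:470],None,fx=2,fy=2))"
```

```text
{'time': 4.62, 'tool_pos': [588.59, 231.76, 81.21], 'tcp_rot': [-179.98, -1.74, 99.39], 'ft_force': [-0.06, 0.82, 0.14], 'wrist_torque': [0.02, -0.03, 0.01], 'finger_gap': 51.73, 'joint_pos': [15.85, 18.61, 88.54, 1.81, 72.68, 5.92]}
[[0.0, -0.0001, -0.0008], [-0.0005, -0.0007, 0.0006], 0]
```

View pics/wD1.png

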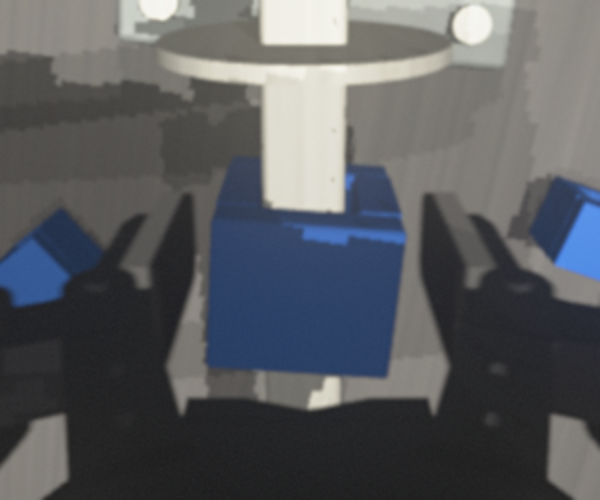

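The spacer (crop 305,290) sits midway between the fingers (193 and 425), and the axle is centred at column 305. Closing.

play_rows --deltas '[[[0, 0, 0], [0, 0, 0], 0.52], [[0, 0, 0], [0, 0, 0], 0.55], [[0, 0, 0], [0, 0, 0], 0.58], [[0, 0, 0], [0, 0, 0], 0.62], [[0, 0, 0], [0, 0, 0], 0.66], [[0, 0, 0], [0, 0, 0], 0.66]]' --force 20

```text
time: 5.42
tool_pos: [589.0, 231.9, 82.0]
tcp_rot: [180.0, -1.7, 99.4]
ft_force: [0.0, -0.4, -1.3]
finger_gap: 36.2
```

```bash
python3 -c "
from h import *
shot('wE')
C,im=load('wE');h=cv2.cvtColor(im,cv2.COLOR_BGR2HSV)
cv2.imwrite('pics/wE1.png',cv2.resize(im[150:400,170:470],None,fx=2,fy=2))"
```

```text
{'time': 5.42, 'tool_pos': [589.02, 231.86, 82.02], 'tcp_rot': [179.96, -1.75, 99.38], 'ft_force': [0.01, -0.36, -1.27], 'wrist_torque': [0.02, 0.04, 0.01], 'finger_gap': 36.17, 'joint_pos': [15.84, 18.56, 88.51, 1.81, 72.7, 5.93]}
```

View pics/wE1.png

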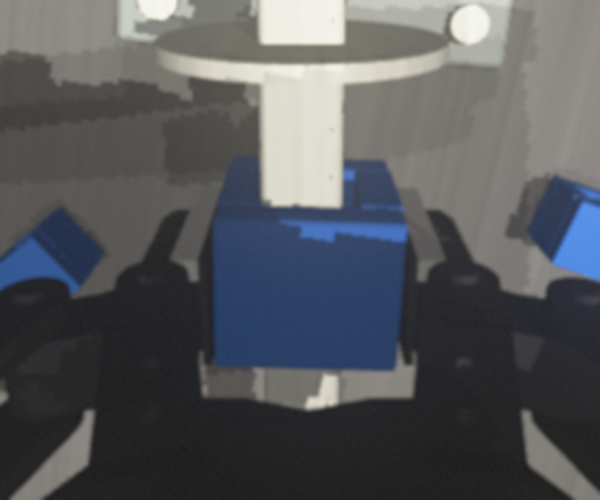

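```bash
python3 - <<'E'
from h import *
C,im=load('wE'); b=im[:,:,0].astype(int)-im[:,:,2]
L=[];R=[]
for y in range(258,333,6):
    row=b[y].astype(float); m=np.flatnonzero(row[250:400]>30)+250
    def sub(i,j): return i+(30-row[i])/(row[j]-row[i])*(j-i)
    l,rr=sub(m[0]-1,m[0]),sub(m[-1]+1,m[-1]); L.append((l,y));R.append((rr,y)); print(y,round(l,1),round(rr,1))
z=118.0-2+.5
for P in(L,R):
    Q=onz(C,P,z)[:,:2]; v=cv2.fitLine(Q.astype(np.float32),cv2.DIST_HUBER,0,.01,.01).ravel(); print('yaw',np.degrees(np.arctan2(v[1],v[0])),v[2:])
g=im.mean(2)
A=[[],[]]
for y in range(196,250,6):
    x=np.arange(285,360); m=x[g[y,x]>170]; A[0].append((m[0],y));A[1].append((m[-1],y)); 
for P in A:
    Q=onz(C,P,107.5)[:,:2]; v=cv2.fitLine(Q.astype(np.float32),cv2.DIST_HUBER,0,.01,.01).ravel(); print('axle yaw',np.degrees(np.arctan2(v[1],v[0])),v[2:],P[0],P[-1])
E
```

```text
258 277.3 371.1
264 276.0 374.0
270 276.0 373.7
276 275.9 372.1
282 276.2 371.7
288 276.2 371.6
294 276.1 371.0
300 276.2 370.6
306 276.3 370.1
312 276.3 369.6
318 276.3 369.1
324 276.7 367.8
330 276.7 367.1
yaw -82.23402 [572.0587  229.05122]
yaw -83.38593 [606.9632  235.83217]
axle yaw -80.15535 [576.6121  258.83557] (np.int64(301), 196) (np.int64(302), 244)
axle yaw -80.48131 [591.20105 261.25043] (np.int64(341), 196) (np.int64(340), 244)
```

play_rows --deltas '[[[0, -0.0004, -0.0007], [0, 0, 0], 0.7], [[0, -0.0004, -0.0007], [0, 0, 0], 0.7], [[0, 0, 0], [0, 0, 0], 0.7], [[0, 0, 0], [0, 0, 0], 0.7]]' --force 40

```text
time: 5.98
tool_pos: [588.0, 231.6, 83.3]
tcp_rot: [180.0, -1.7, 99.4]
ft_force: [0.4, 0.5, -0.8]
finger_gap: 35.9
```

```bash
cat > m.py <<'E'
from h import *
import sys
def meas(n,zt,za):
    C,im=load(n); b=im[:,:,0].astype(int)-im[:,:,2]; g=im.mean(2); o=[]
    L=[];R=[]
    for y in range(270,325,3):
        row=b[y].astype(float); m=np.flatnonzero(row[250:400]>30)+250
        sub=lambda i,j:i+(30-row[i])/(row[j]-row[i])*(j-i)
        L.append((sub(m[0]-1,m[0]),y));R.append((sub(m[-1]+1,m[-1]),y))
    A=[[],[]]
    for y in range(190,246,3):
        x=np.arange(285,360); m=x[g[y,x]>170]; A[0].append((m[0],y));A[1].append((m[-1],y))
    for nm,z,E in(("spacer",zt,(L,R)),("axle",za,A)):
        f=[np.polyfit(*onz(C,P,z)[:,[1,0]].T,1) for P in E]
        y0=r.sense()["tool_pos"][1]; print(nm,"yaw",[round(float(-90-np.degrees(np.arctan(q[0]))),2) for q in f],"x@tcp y",[round(float(np.polyval(q,y0)),2) for q in f],"mid",round(float(np.mean([np.polyval(q,y0) for q in f])),2))
E
python3 -c "
from m import *
shot('wF'); meas('wF',117.5,107.6)"
```

```text
{'time': 5.98, 'tool_pos': [588.02, 231.61, 83.32], 'tcp_rot': [179.98, -1.75, 99.39], 'ft_force': [0.37, 0.52, -0.8], 'wrist_torque': [0.03, -0.01, 0.03], 'finger_gap': 35.9, 'joint_pos': [15.85, 18.35, 88.62, 1.81, 72.81, 5.93]}
spacer yaw [-81.66, -82.35] x@tcp y [570.68, 606.51] mid 588.59
axle yaw [-79.49, -82.96] x@tcp y [581.56, 594.91] mid 588.23
```

```bash
cat >> m.py <<'E'
d=np.array([np.cos(np.radians(-80.65)),np.sin(np.radians(-80.65)),-np.tan(np.radians(1.7))]); d/=np.linalg.norm(d)
P0=np.array([587.7,231.6,83.8])
def go(s,n,dx=0,dz=0,yaw=100.4,pitch=-1.7,cl=.7):
    show(r.sense()); p=r.sense()["tool_pos"]; e=p-P0; print("s",round(float(e@d),2),"off",(e-(e@d)*d).round(2)); plan(P0+s*d+[dx,0,dz],[180,pitch,yaw],n,cl)
E
python3 -c "
from m import *
go(20,3)"
```

```text
{'time': 6.02, 'tool_pos': [588.04, 231.63, 83.33], 'tcp_rot': [179.98, -1.74, 99.39], 'ft_force': [-0.38, 0.57, -1.55], 'wrist_torque': [0.0, 0.01, 0.01], 'finger_gap': 35.88, 'joint_pos': [15.85, 18.35, 88.62, 1.81, 72.82, 5.93]}
s 0.04 off [ 0.33  0.07 -0.47]
[[-0.0067, -0.0001, -0.0002], [0.0003, -0.0003, -0.0059], 0.7]
[[-0.0067, -0.0002, -0.0002], [0.0003, -0.0003, -0.0059], 0.7]
[[-0.0067, -0.0002, -0.0002], [0.0003, -0.0003, -0.0059], 0.7]
```

play_rows --deltas '[[[0, -0.0003, -0.0004], [0, 0, -0.006], 0.7], [[-0.0067, -0.0001, 0], [0, 0, -0.006], 0.7], [[-0.0067, -0.0001, 0], [0, 0, -0.006], 0.7], [[-0.0067, -0.0001, 0], [0, 0, 0], 0.7]]'

```text
time: 6.52
tool_pos: [591.0, 210.7, 83.0]
tcp_rot: [179.9, -1.7, 100.5]
ft_force: [-0.0, -0.4, -0.6]
finger_gap: 35.7
```

```bash
python3 -c "
from m import *
shot('wG'); meas('wG',117.5,107.6);go(50,4)"
```

```text
{'time': 6.52, 'tool_pos': [591.05, 210.66, 83.02], 'tcp_rot': [179.95, -1.74, 100.53], 'ft_force': [-0.04, -0.44, -0.63], 'wrist_torque': [-0.04, -0.03, 0.03], 'finger_gap': 35.68, 'joint_pos': [13.93, 17.78, 89.36, 1.81, 72.72, 2.86]}
spacer yaw [-80.4, -81.37] x@tcp y [573.79, 609.72] mid 591.75
axle yaw [-80.19, -81.05] x@tcp y [584.65, 599.39] mid 592.02
{'time': 6.58, 'tool_pos': [591.26, 209.75, 82.97], 'tcp_rot': [179.95, -1.71, 100.49], 'ft_force': [1.16, -0.99, -0.94], 'wrist_torque': [-0.04, -0.09, 0.02], 'finger_gap': 36.26, 'joint_pos': [13.86, 17.78, 89.37, 1.78, 72.72, 2.84]}
s 22.16 off [-0.04 -0.   -0.18]
[[-0.007, -0.0001, -0.0], [0.0002, -0.0, 0.0004], 0.7]
[[-0.007, -0.0001, -0.0], [0.0002, -0.0, 0.0004], 0.7]
[[-0.007, -0.0001, -0.0], [0.0002, -0.0, 0.0004], 0.7]
[[-0.007, -0.0001, -0.0], [0.0002, -0.0, 0.0004], 0.7]
```

play_rows --deltas '[[[-0.007, 0, 0], [0, 0, 0], 0.7], [[-0.007, 0, 0], [0, 0, 0], 0.7], [[-0.007, 0, 0], [0, 0, 0], 0.7], [[-0.007, -0.0001, 0], [0, 0, 0], 0.7]]'

```text
time: 7.08
tool_pos: [596.6, 180.2, 82.1]
tcp_rot: [179.9, -1.7, 100.5]
ft_force: [0.4, 0.8, -0.3]
finger_gap: 35.4
```

```bash
python3 -c "
from m import *
shot('wH'); meas('wH',117.5-1.5,107.6-1.2);go(85,5)"
```

```text
{'time': 7.08, 'tool_pos': [596.63, 180.2, 82.1], 'tcp_rot': [179.95, -1.71, 100.48], 'ft_force': [0.35, 0.77, -0.26], 'wrist_torque': [-0.0, -0.05, -0.02], 'finger_gap': 35.43, 'joint_pos': [11.09, 17.31, 90.03, 1.79, 72.6, 0.08]}
spacer yaw [-80.48, -81.4] x@tcp y [579.29, 615.4] mid 597.35
axle yaw [-81.28, -80.93] x@tcp y [589.21, 604.47] mid 596.84
{'time': 7.12, 'tool_pos': [596.83, 179.31, 82.08], 'tcp_rot': [179.95, -1.68, 100.45], 'ft_force': [0.7, -0.23, -0.82], 'wrist_torque': [-0.11, -0.01, -0.03], 'finger_gap': 36.02, 'joint_pos': [11.02, 17.31, 90.04, 1.76, 72.6, 0.05]}
s 53.1 off [ 0.51  0.09 -0.15]
[[-0.0064, -0.0002, -0.0], [0.0002, 0.0001, 0.0002], 0.7]
[[-0.0064, -0.0002, -0.0], [0.0002, 0.0001, 0.0002], 0.7]
[[-0.0064, -0.0002, -0.0], [0.0002, 0.0001, 0.0002], 0.7]
[[-0.0064, -0.0002, -0.0], [0.0002, 0.0001, 0.0002], 0.7]
[[-0.0064, -0.0002, -0.0], [0.0002, 0.0001, 0.0002], 0.7]
```

play_rows --deltas '[[[-0.0064, -0.0002, 0], [0, 0, 0], 0.7], [[-0.0064, -0.0002, 0], [0, 0, 0], 0.7], [[-0.0064, -0.0002, 0], [0, 0, 0], 0.7], [[-0.0064, -0.0002, 0], [0, 0, 0], 0.7], [[-0.0064, -0.0002, 0], [0, 0, 0], 0.7]]'

```text
time: 7.75
tool_pos: [601.9, 145.8, 81.1]
tcp_rot: [179.9, -1.7, 100.5]
ft_force: [0.2, 0.0, -0.8]
finger_gap: 35.2
```

```bash
python3 -c "
from m import *
shot('wI'); meas('wI',117.5-2.5,107.6-2);go(120,5)
im=cv2.imread('pics/wI.png');cv2.imwrite('pics/wI1.png',cv2.resize(im[150:350,220:420],None,fx=3,fy=3,interpolation=cv2.INTER_CUBIC))"
```

```text
{'time': 7.75, 'tool_pos': [601.91, 145.81, 81.08], 'tcp_rot': [179.95, -1.68, 100.47], 'ft_force': [0.22, 0.01, -0.76], 'wrist_torque': [-0.04, -0.05, -0.05], 'finger_gap': 35.24, 'joint_pos': [7.88, 16.9, 90.65, 1.77, 72.49, -3.13]}
spacer yaw [-80.47, -81.61] x@tcp y [584.61, 620.62] mid 602.61
axle yaw [-80.25, -81.11] x@tcp y [595.49, 609.83] mid 602.66
{'time': 7.8, 'tool_pos': [602.05, 144.95, 81.02], 'tcp_rot': [179.95, -1.66, 100.45], 'ft_force': [0.21, 0.66, -0.51], 'wrist_torque': [-0.07, 0.02, -0.05], 'finger_gap': 35.74, 'joint_pos': [7.81, 16.9, 90.65, 1.74, 72.49, -3.16]}
s 87.87 off [ 0.08  0.02 -0.17]
[[-0.0064, -0.0001, -0.0], [0.0002, 0.0002, 0.0002], 0.7]
[[-0.0064, -0.0001, -0.0], [0.0002, 0.0002, 0.0002], 0.7]
[[-0.0064, -0.0001, -0.0], [0.0002, 0.0002, 0.0002], 0.7]
[[-0.0064, -0.0001, -0.0], [0.0002, 0.0002, 0.0002], 0.7]
[[-0.0064, -0.0001, -0.0], [0.0002, 0.0002, 0.0002], 0.7]
```

View pics/wI1.png

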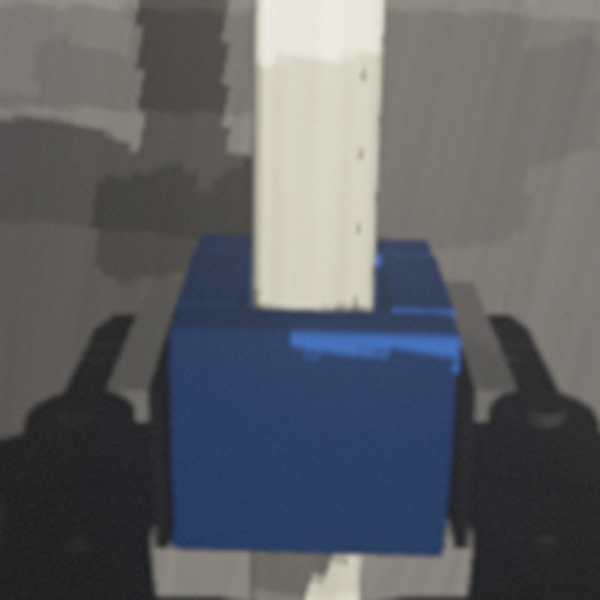

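Spacer square on the axle, axle (crop column 315) centred, and only weight is felt. I keep going.

play_rows --deltas '[[[-0.0064, -0.0001, 0], [0, 0, 0], 0.7], [[-0.0064, -0.0001, 0], [0, 0, 0], 0.7], [[-0.0064, -0.0001, 0], [0, 0, 0], 0.7], [[-0.0064, -0.0001, 0], [0, 0, 0], 0.7], [[-0.0064, -0.0001, 0], [0, 0, 0], 0.7]]'

```text
time: 8.43
tool_pos: [607.7, 111.5, 80.1]
tcp_rot: [180.0, -1.7, 100.5]
ft_force: [0.7, -0.2, -0.5]
finger_gap: 35.8
```

```bash
python3 -c "
from m import *
shot('wJ'); meas('wJ',117.5-3.5,107.6-3);go(160,6)"
```

```text
{'time': 8.43, 'tool_pos': [607.68, 111.51, 80.07], 'tcp_rot': [179.95, -1.66, 100.47], 'ft_force': [0.68, -0.22, -0.51], 'wrist_torque': [-0.07, 0.01, -0.01], 'finger_gap': 35.8, 'joint_pos': [4.66, 16.84, 90.83, 1.74, 72.46, -6.33]}
spacer yaw [-80.44, -81.34] x@tcp y [590.32, 626.45] mid 608.38
axle yaw [-80.3, -80.86] x@tcp y [600.85, 615.66] mid 608.26
{'time': 8.48, 'tool_pos': [607.85, 110.7, 80.06], 'tcp_rot': [179.95, -1.63, 100.45], 'ft_force': [0.6, -0.87, -1.25], 'wrist_torque': [0.0, -0.01, 0.05], 'finger_gap': 36.02, 'joint_pos': [4.6, 16.84, 90.83, 1.71, 72.45, -6.36]}
s 122.63 off [ 0.23  0.04 -0.1 ]
[[-0.0062, -0.0002, -0.0], [0.0001, 0.0002, 0.0001], 0.7]
[[-0.0062, -0.0002, -0.0], [0.0001, 0.0002, 0.0001], 0.7]
[[-0.0062, -0.0002, -0.0], [0.0001, 0.0002, 0.0001], 0.7]
[[-0.0062, -0.0002, -0.0], [0.0001, 0.0002, 0.0001], 0.7]
[[-0.0062, -0.0002, -0.0], [0.0001, 0.0002, 0.0001], 0.7]
[[-0.0062, -0.0002, -0.0], [0.0001, 0.0002, 0.0001], 0.7]
```

play_rows --deltas '[[[-0.0062, -0.0001, 0], [0, 0, 0], 0.7], [[-0.0062, -0.0002, 0], [0, 0, 0], 0.7], [[-0.0062, -0.0001, 0], [0, 0, 0], 0.7], [[-0.0062, -0.0002, 0], [0, 0, 0], 0.7], [[-0.0062, -0.0001, 0], [0, 0, 0], 0.7], [[-0.0062, -0.0001, 0], [0, 0, 0], 0.7]]'

```text
time: 9.22
tool_pos: [614.2, 71.7, 78.9]
tcp_rot: [179.9, -1.6, 100.5]
ft_force: [-0.5, -0.7, -0.7]
finger_gap: 35.8
```

```bash
python3 -c "
from m import *
shot('wK'); meas('wK',117.5-4.7,107.6-4);go(215,8)"
```

```text
{'time': 9.22, 'tool_pos': [614.17, 71.7, 78.91], 'tcp_rot': [179.95, -1.64, 100.46], 'ft_force': [-0.47, -0.7, -0.68], 'wrist_torque': [-0.02, -0.0, 0.02], 'finger_gap': 35.75, 'joint_pos': [0.94, 17.08, 90.67, 1.71, 72.48, -10.03]}
spacer yaw [-80.48, -81.27] x@tcp y [596.79, 632.95] mid 614.87
axle yaw [-80.31, -80.89] x@tcp y [607.34, 622.17] mid 614.76
{'time': 9.28, 'tool_pos': [614.31, 70.9, 78.92], 'tcp_rot': [179.95, -1.61, 100.44], 'ft_force': [0.49, -1.46, -1.02], 'wrist_torque': [-0.06, -0.0, -0.03], 'finger_gap': 35.94, 'joint_pos': [0.89, 17.08, 90.66, 1.68, 72.48, -10.06]}
s 162.96 off [ 0.15  0.03 -0.05]
[[-0.0065, -0.0001, 0.0], [0.0001, 0.0002, 0.0001], 0.7]
[[-0.0065, -0.0001, 0.0], [0.0001, 0.0002, 0.0001], 0.7]
[[-0.0065, -0.0001, 0.0], [0.0001, 0.0002, 0.0001], 0.7]
[[-0.0065, -0.0001, -0.0], [0.0001, 0.0002, 0.0001], 0.7]
[[-0.0065, -0.0001, -0.0], [0.0001, 0.0002, 0.0001], 0.7]
[[-0.0065, -0.0001, -0.0], [0.0001, 0.0002, 0.0001], 0.7]
[[-0.0065, -0.0001, -0.0], [0.0001, 0.0002, 0.0001], 0.7]
[[-0.0065, -0.0001, -0.0], [0.0001, 0.0002, 0.0001], 0.7]
```

play_rows --deltas '[[[-0.0065, -0.0001, 0], [0, 0, 0], 0.7], [[-0.0065, -0.0001, 0], [0, 0, 0], 0.7], [[-0.0065, -0.0001, 0], [0, 0, 0], 0.7], [[-0.0065, -0.0002, 0], [0, 0, 0], 0.7], [[-0.0065, -0.0001, 0], [0, 0, 0], 0.7], [[-0.0065, -0.0001, 0], [0, 0, 0], 0.7], [[-0.0075, -0.0001, 0], [0, 0, 0], 0.7], [[-0.0075, -0.0001, 0], [0, 0, 0], 0.7]]'

```text
time: 10.28
tool_pos: [623.8, 14.2, 77.3]
tcp_rot: [179.9, -1.6, 100.5]
ft_force: [-0.3, -1.1, -0.1]
finger_gap: 35.5
```

```bash
python3 -c "
from m import *
shot('wL'); go(232,2)
im=cv2.imread('pics/wL.png'); top=eyes.snapshot('top')[:,:,::-1]; cv2.imwrite('pics/topL.png',top)
cv2.imwrite('pics/wL1.png',np.hstack([im[:,170:470],cv2.resize(top[130:330,230:430],(400,400))]))"
```

```text
{'time': 10.28, 'tool_pos': [623.79, 14.2, 77.27], 'tcp_rot': [179.95, -1.61, 100.46], 'ft_force': [-0.25, -1.13, -0.09], 'wrist_torque': [-0.0, -0.05, -0.01], 'finger_gap': 35.48, 'joint_pos': [-4.33, 18.12, 89.59, 1.65, 72.66, -15.28]}
{'time': 10.32, 'tool_pos': [623.94, 13.19, 77.27], 'tcp_rot': [179.94, -1.58, 100.43], 'ft_force': [0.07, -1.25, -1.21], 'wrist_torque': [-0.07, 0.0, -0.04], 'finger_gap': 35.85, 'joint_pos': [-4.4, 18.13, 89.57, 1.62, 72.66, -15.32]}
s 221.49 off [0.27 0.04 0.04]
[[-0.0053, -0.0002, 0.0], [0.0005, 0.001, 0.0003], 0.7]
[[-0.0053, -0.0002, 0.0], [0.0005, 0.001, 0.0003], 0.7]
```

View pics/wL1.png

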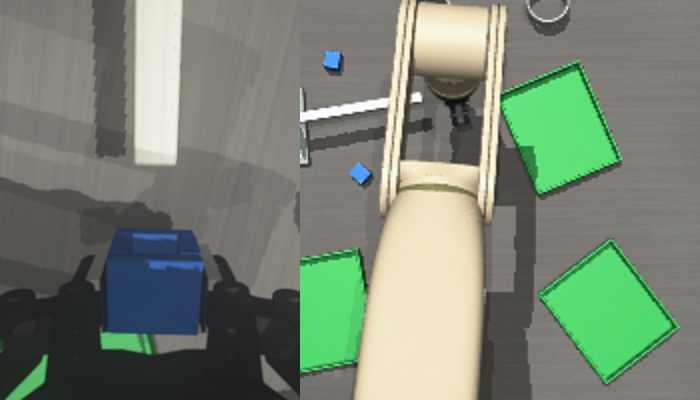

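Axle tip (140,163) is clear of the spacer (155,285). I lift and go to the chosen tray.

```bash
python3 -c "
from m import *
plan([577,-156,110],[180,0,111.5],6,.7)"
```

```text
[[-0.0263, -0.0128, -0.0062], [0.0006, -0.0046, -0.0323], 0.7]
[[-0.0259, -0.0136, -0.0061], [0.0006, -0.0046, -0.0323], 0.7]
[[-0.0254, -0.0145, -0.0059], [0.0006, -0.0046, -0.0323], 0.7]
[[-0.025, -0.0153, -0.0058], [0.0006, -0.0046, -0.0323], 0.7]
[[-0.0245, -0.0161, -0.0057], [0.0006, -0.0046, -0.0323], 0.7]
[[-0.024, -0.0169, -0.0056], [0.0006, -0.0046, -0.0323], 0.7]
```

play_rows --deltas '[[[-0.005, 0, -0.015], [0, 0, 0], 0.7], [[0, 0, -0.015], [0, 0, 0], 0.7], [[0, 0, 0], [0, 0, 0], 0.7]]'

```text
time: 10.75
tool_pos: [625.6, 7.8, 110.3]
tcp_rot: [179.9, -1.6, 100.4]
ft_force: [0.1, -0.8, -0.0]
finger_gap: 35.6
```

```bash
python3 -c "
from m import *
show(r.sense()); plan([577,-156,105],[180,0,111.5],7,.7)"
```

```text
{'time': 10.75, 'tool_pos': [625.58, 7.79, 110.33], 'tcp_rot': [179.86, -1.59, 100.42], 'ft_force': [0.08, -0.8, -0.01], 'wrist_torque': [0.0, -0.03, -0.05], 'finger_gap': 35.62, 'joint_pos': [-4.9, 16.32, 88.08, 1.62, 75.88, -15.71]}
[[-0.0218, -0.0111, 0.0001], [0.0007, -0.0039, -0.0276], 0.7]
[[-0.0215, -0.0117, 0.0002], [0.0007, -0.0039, -0.0276], 0.7]
[[-0.0211, -0.0122, 0.0003], [0.0007, -0.0039, -0.0276], 0.7]
[[-0.0208, -0.0128, 0.0004], [0.0007, -0.0039, -0.0276], 0.7]
[[-0.0204, -0.0134, 0.0005], [0.0007, -0.0039, -0.0276], 0.7]
[[-0.02, -0.0139, 0.0006], [0.0007, -0.0039, -0.0276], 0.7]
[[-0.0196, -0.0145, 0.0007], [0.0007, -0.0039, -0.0276], 0.7]
```

play_rows --deltas '[[[-0.0218, -0.0111, 0], [0.0007, -0.0039, -0.0276], 0.7], [[-0.0215, -0.0117, 0], [0.0007, -0.0039, -0.0276], 0.7], [[-0.0211, -0.0122, 0], [0.0007, -0.0039, -0.0276], 0.7], [[-0.0208, -0.0128, 0], [0.0007, -0.0039, -0.0276], 0.7], [[-0.0204, -0.0134, 0], [0.0007, -0.0039, -0.0276], 0.7], [[-0.02, -0.0139, 0], [0.0007, -0.0039, -0.0276], 0.7], [[-0.0196, -0.0145, 0], [0.0007, -0.0039, -0.0276], 0.7], [[0, 0, 0], [0, 0, 0], 0.7]]'

```text
time: 11.75
tool_pos: [577.2, -158.7, 109.7]
tcp_rot: [179.8, 0.1, 112.0]
ft_force: [-1.0, 1.2, -1.4]
finger_gap: 35.7
```

```bash
python3 -c "
from m import *
shot('wM'); plan([577,-156,25],[180,0,111.5],6,.7)"
```

```text
{'time': 11.75, 'tool_pos': [577.18, -158.68, 109.7], 'tcp_rot': [179.8, 0.12, 112.05], 'ft_force': [-0.99, 1.18, -1.37], 'wrist_torque': [0.01, -0.04, -0.05], 'finger_gap': 35.66, 'joint_pos': [-20.3, 12.05, 93.16, 0.04, 74.57, -42.36]}
[[0.0003, -0.0, 0.0141], [0.0006, 0.0003, 0.0016], 0.7]
[[0.0003, 0.0, 0.0141], [0.0006, 0.0003, 0.0016], 0.7]
[[0.0003, 0.0, 0.0141], [0.0006, 0.0003, 0.0016], 0.7]
[[0.0003, 0.0, 0.0141], [0.0006, 0.0003, 0.0016], 0.7]
[[0.0003, 0.0, 0.0141], [0.0006, 0.0003, 0.0016], 0.7]
[[0.0003, 0.0, 0.0141], [0.0006, 0.0003, 0.0016], 0.7]
```

View pics/wM.png

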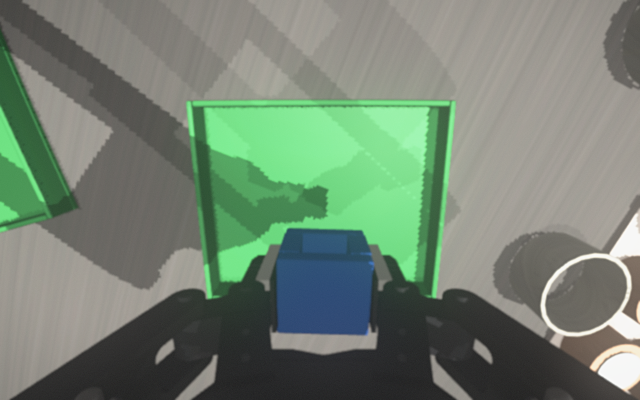

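The spacer (325,280) is centred over the tray (x 190–455) and square to it. Descending.

play_rows --deltas '[[[0.0003, 0, 0.014], [0.0006, 0, 0.0016], 0.7], [[0.0003, 0, 0.014], [0.0006, 0, 0.0016], 0.7], [[0.0003, 0, 0.014], [0.0006, 0, 0.0016], 0.7], [[0.0003, 0, 0.014], [0, 0, 0], 0.7], [[0.0003, 0, 0.014], [0, 0, 0], 0.7], [[0, 0, 0.01], [0, 0, 0], 0.7], [[0, 0, 0], [0, 0, 0], 0.7]]'

```text
time: 12.68
tool_pos: [576.2, -152.7, 21.7]
tcp_rot: [-180.0, -0.1, 111.9]
ft_force: [0.8, 0.4, -0.5]
finger_gap: 35.4
```

```bash
python3 -c "
from m import *
show(r.sense()); plan([577,-156,10],[180,0,111.5],5,.7)"
```

```text
{'time': 12.68, 'tool_pos': [576.19, -152.74, 21.69], 'tcp_rot': [-179.97, -0.09, 111.89], 'ft_force': [0.82, 0.37, -0.55], 'wrist_torque': [0.03, 0.04, -0.03], 'finger_gap': 35.44, 'joint_pos': [-19.8, 18.08, 96.06, 0.05, 65.94, -41.71]}
[[-0.0007, -0.0001, 0.0023], [-0.0001, -0.0003, 0.0013], 0.7]
[[-0.0007, -0.0001, 0.0023], [-0.0001, -0.0003, 0.0013], 0.7]
[[-0.0007, -0.0001, 0.0023], [-0.0001, -0.0003, 0.0013], 0.7]
[[-0.0007, -0.0001, 0.0023], [-0.0001, -0.0003, 0.0013], 0.7]
[[-0.0007, -0.0001, 0.0023], [-0.0001, -0.0003, 0.0013], 0.7]
```

play_rows --deltas '[[[0, 0, 0.0025], [0, 0, 0], 0.7], [[0, 0, 0.0025], [0, 0, 0], 0.7], [[0, 0, 0.0025], [0, 0, 0], 0.7], [[0, 0, 0.002], [0, 0, 0], 0.7], [[0, 0, 0.001], [0, 0, 0], 0.7], [[0, 0, 0], [0, 0, 0], 0.7]]'

```text
time: 13.42
tool_pos: [577.8, -153.5, 12.5]
tcp_rot: [179.9, 0.0, 111.9]
ft_force: [0.3, 0.4, -0.4]
finger_gap: 35.6
```

play_rows --deltas '[[[0, 0, 0.001], [0, 0, 0], 0.7], [[0, 0, 0], [0, 0, 0], 0.7]]'

```text
time: 13.68
tool_pos: [577.8, -153.5, 11.6]
tcp_rot: [179.9, 0.1, 111.9]
ft_force: [-0.6, 0.2, -0.0]
finger_gap: 35.8
```

play_rows --deltas '[[[0, 0, 0.001], [0, 0, 0], 0.7], [[0, 0, 0.001], [0, 0, 0], 0.7], [[0, 0, 0], [0, 0, 0], 0.7]]'

```text
time: 14.05
tool_pos: [577.9, -153.5, 9.5]
tcp_rot: [179.9, 0.1, 111.9]
ft_force: [0.2, 0.0, -0.5]
finger_gap: 35.9
```

play_rows --deltas '[[[0, 0, 0.0008], [0, 0, 0], 0.7], [[0, 0, 0], [0, 0, 0], 0.7]]'

```text
time: 14.3
tool_pos: [577.9, -153.5, 8.7]
tcp_rot: [179.9, 0.1, 111.9]
ft_force: [-0.1, -0.3, 0.1]
finger_gap: 35.9
```

play_rows --deltas '[[[0, 0, 0.0008], [0, 0, 0], 0.7], [[0, 0, 0], [0, 0, 0], 0.7]]'

```text
time: 14.55
tool_pos: [577.9, -153.5, 7.8]
tcp_rot: [179.9, 0.1, 111.9]
ft_force: [0.1, 1.0, -0.1]
finger_gap: 35.6
```

play_rows --deltas '[[[0, 0, 0.0006], [0, 0, 0], 0.7], [[0, 0, 0], [0, 0, 0], 0.7]]'

```text
time: 14.8
tool_pos: [577.9, -153.5, 7.1]
tcp_rot: [179.9, 0.1, 111.9]
ft_force: [0.9, -0.1, -0.2]
finger_gap: 35.5
```

play_rows --deltas '[[[0, 0, 0.0006], [0, 0, 0], 0.7], [[0, 0, 0], [0, 0, 0], 0.7]]'

```text
time: 15.05
tool_pos: [577.9, -153.5, 6.5]
tcp_rot: [179.9, 0.1, 111.9]
ft_force: [0.7, 0.0, -1.5]
finger_gap: 35.7
```

play_rows --deltas '[[[0, 0, 0.0005], [0, 0, 0], 0.7], [[0, 0, 0], [0, 0, 0], 0.7]]'

```text
time: 15.3
tool_pos: [578.0, -153.6, 6.2]
tcp_rot: [179.9, 0.1, 111.9]
ft_force: [-1.0, 0.2, -0.0]
finger_gap: 35.8
```

play_rows --deltas '[[[0, 0, 0.0004], [0, 0, 0], 0.7], [[0, 0, 0], [0, 0, 0], 0.7]]'

```text
time: 15.55
tool_pos: [578.1, -153.6, 6.2]
tcp_rot: [179.8, 0.1, 111.9]
ft_force: [-1.2, 0.9, 0.1]
finger_gap: 35.5
```

```bash
python3 -c "
from m import *
F=[]
for i in range(6): eyes.snapshot('wrist'); F.append(r.sense()['ft_force'])
show(r.sense()); print(np.mean(F,0))"
```

```text
{'time': 15.85, 'tool_pos': [578.12, -153.62, 6.14], 'tcp_rot': [179.85, 0.07, 111.87], 'ft_force': [-1.17, 0.93, 2.93], 'wrist_torque': [0.12, 0.2, 0.04], 'finger_gap': 35.67, 'joint_pos': [-19.82, 19.44, 96.23, 0.05, 64.17, -41.71]}
[-0.90566498  0.23457911  2.2421303 ]
```

Contact at TCP z = 6.2, as predicted, with 2–3 N on the tool. Releasing gently.

play_rows --deltas '[[[0, 0, 0], [0, 0, 0], 0.56], [[0, 0, 0], [0, 0, 0], 0.53], [[0, 0, 0], [0, 0, 0], 0.48], [[0, 0, 0], [0, 0, 0], 0.4], [[0, 0, 0], [0, 0, 0], 0.3], [[0, 0, 0], [0, 0, 0], 0.3]]' --force 20

```text
time: 16.6
tool_pos: [578.2, -153.6, 5.8]
tcp_rot: [179.8, 0.1, 111.9]
ft_force: [-0.9, -0.3, 1.0]
finger_gap: 59.6
```

play_rows --deltas '[[[0, 0, -0.005], [0, 0, 0], 0.3], [[0, 0, -0.01], [0, 0, 0], 0.3], [[0, 0, -0.02], [0, 0, 0], 0.3], [[0, 0, -0.03], [0, 0, 0], 0.3], [[0, 0, -0.03], [0, 0, 0], 0.3], [[0, 0, -0.03], [0, 0, 0], 0.3], [[0, 0, 0], [0, 0, 0], 0.3]]'

```text
time: 17.48
tool_pos: [579.5, -154.2, 143.0]
tcp_rot: [179.6, 0.3, 111.9]
ft_force: [0.1, -0.3, -1.0]
finger_gap: 60.1
```

```bash
python3 -c "
from m import *
shot('wN'); im=cv2.imread('pics/wN.png'); s=eyes.snapshot('side')[:,:,::-1]
cv2.imwrite('pics/wN1.png',np.hstack([im[:,120:520],cv2.resize(s[150:300,210:360],(400,400))]))
C,_=load('wN'); h=cv2.inRange(cv2.cvtColor(im,cv2.COLOR_BGR2HSV),(100,120,40),(130,255,255)); k,l,st,c=cv2.connectedComponentsWithStats(h)
print([(st[i].tolist(),onz(C,[c[i]],30).round(0).tolist()) for i in range(1,k) if st[i,4]>50])"
```

```text
{'time': 17.48, 'tool_pos': [579.46, -154.17, 142.96], 'tcp_rot': [179.57, 0.32, 111.87], 'ft_force': [0.1, -0.33, -0.99], 'wrist_torque': [-0.03, -0.05, -0.04], 'finger_gap': 60.06, 'joint_pos': [-19.83, 10.13, 91.69, 0.05, 77.64, -41.71]}
[([299, 179, 46, 42, 1680], [[579.0, -154.0, 30.0]])]
```

View pics/wN1.png

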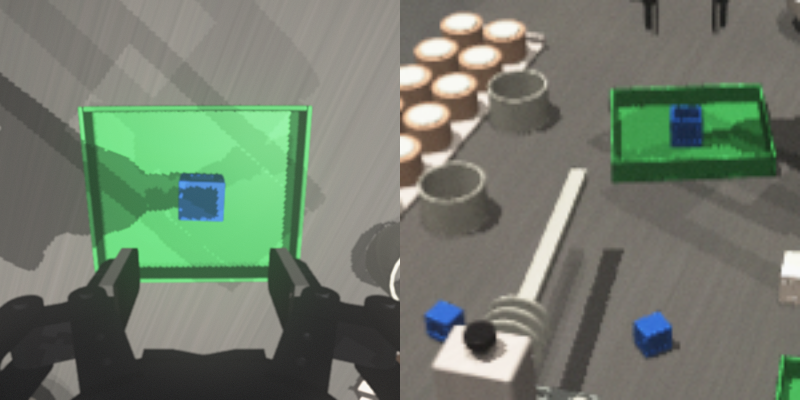

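The spacer lies flat in the middle of the tray (left 202,197; right 686,126) with its bore horizontal. The axle is empty and the rings and other nearby parts are in place. Handing in.

```bash
python3 -c "
from bench import r
print(r.hand_in())"
```

```text
the job is handed in; nothing more can be done
None
```

The blue spacer is off the axle and lying flat, bore horizontal, in the middle of the farthest green tray. I handed the job in at about 17.5 s, with the gripper open and clear.

- **Axle direction:** two wrist views put the axle about 4° to one side and 1.7° down. I tilted and turned the gripper to match before sliding.
- **Sliding off:** the spacer first sat about 2° askew in the grip. I corrected that, and on the way along the wrist camera showed it within about 0.5 mm of the axle centre. Force readings after each step stayed under about 2 N, but I read them only at those points, not continuously.
- **Laying down:** I lowered it in sub-millimetre steps until it touched with 2–3 N, then opened the jaws slowly.
- **Last checks:** the wrist and side pictures showed the spacer upright, centred and free. In the side view the axle was empty and both pastry rings and the white spacer were where they should be. The bowl was not in the final pictures, but the arm never went near it.
- **Disagreement:** the fixed top camera and the wrist camera differed by about 2 mm and 0.4° on the axle. I relied on the wrist camera.

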